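# Press both tub lids home under the ledge and swing the turn bar over them

## Robot

A 7-joint arm with a two-finger parallel gripper is mounted at the origin on the work surface. World frame = base frame: x ahead of the robot, y to its left, z up, the work surface at z = 0. Lengths are in m, angles in rad, forces in N, time in s.
With the tool pointing down it reaches from about 0.35 to 0.9 m from the base axis. Payload 8.1 kg.
Tool frame: the origin (TCP) lies midway between the tips of the shut fingers; the grasp point (between the pads) lies 19 mm behind it (arm.hold_point_z is the distance from the TCP to the grasp point, in m); z points along the fingers, y is the direction in which the jaws open and shut (so a half turn about z gives the same grasp; the last joint's range is limited). The gripper opens to 92 mm and grips with 3 to 60 N. Pads are 19 mm wide; open, the fingers measure 130 mm over their backs; the gripper's body (75 mm by 190 mm) begins 47 mm behind the grasp point.
Start: joints at [1.135, 0.434, 0.025, 1.573, -0.012, 1.134, -0.075], TCP at [0.204, -0.591, 0.227] pointing down, gripper open.
Joint ranges: [-2.62, 2.62], [-0.44, 2.09], [-1.27, 1.32], [0.08, 2.57], [-1.32, 4.46], [0.12, 2], [-2.74, 2.74]. Speed limits (rad/s): [2.22, 2.22, 3.01, 3.01, 3.14, 3.14, 3.14].

## Interface

Orientations are given as a rotation vector (axis times angle).
In Python, from cell import arm gives the robot as it stands.
- The arm moves only by the shell command python3 -m pendant 'ROWS' [FORCE]. ROWS is JSON, a list of rows, each a list of 3 entries, a list of its own where there are three numbers: the shift along the tool's x, y, z in m, then the turn, a rotation vector about the tool's x, y, z in degrees, then the finger opening in m, from 0 to 0.0918. A call has 1 to 10 rows; each row shifts and turns the commanded pose from where the row before left it, along the tool's axes as they then stand; what a row does not reach is not made up. A row lasts 1/8 s, in which the tool goes at most 62.5 mm and 10.7 degrees, less where a joint would pass 70% of its speed; a pose out of reach is approached as far as the arm can. A call with a gripper value outside its range is refused whole. The fingers move at their own pace and stop on an object; FORCE is the grip in N (left out, the last holds). Time passes only in rows, so rows that do not move let the fingers close. It gives the time, the measured TCP pose, the force and the opening at its end, in the units of the state.
- arm.observe(): the state, without advancing time (a new reading comes with each control period).
- arm.get_image(name): name is "scene" or "side" or "wrist"; returns (picture, depth): 384x512x3 uint8, red, green, blue; 384x512 float32, m along the optical axis (not along the pixel's ray), 0 where there is no reading.
- arm.camera_params(name): a dict with "fovy" (degrees; the focal length in pixels is half the picture's height over the tangent of half this angle, whatever the lens; pixels are square), "cx", "cy" (the principal point, pixels), "k1" (the pictures are not rectified: a ray, as slopes to the right and down, at radius r is drawn at 1 + k1 r^2 times it, then the intrinsics apply), "rvec" (rotation vector, rad) and "tvec" (3), from world to camera coordinates, as OpenCV has them; the wrist camera has in their place "mount" (4x4, takes a point from camera to tool coordinates, whose origin is the TCP and whose axes are the flange's). Camera axes: x right, y down, z forward; pixel columns grow to the right and rows downward; lengths in m; the calibration is good to about 2 mm. A picture is of the moment at which its call begins: read the wrist's pose just before it. camera_params takes no time and is no camera call.
- arm.sign_off(): hands the job in, once; it reports no verdict.
Trained networks look in the newest picture that a camera, given by its name, has taken for a name from the list of things; names that differ only in an ending like _2 or _b are one class to them, and where a whole thing is asked for, a point or a joint stands for the part that bears it (a point fixed in the world has none). Each returns a list of dicts, best first, with "conf" (0 to 1); they miss things now and then, are a little off and sometimes report something else, mostly with a low value. They report only what shows in the picture. A call takes as long as a camera call.
- arm.look_for(camera, label): "rect" ([centre column, centre row, width, height] in pixels, round what is visible of it).
- arm.masks_of(camera, label): "pixels" (384x512 bool, what is visible of it) and "rect" ([centre column, centre row, width, height] in pixels, round what is visible of it).
The state is a dict: "clock": time; "joints": joint angles; "dq": joint speeds; "joint_efforts": joint torques, N m; "position": TCP position; "ee_rot": TCP orientation; "force": force on the tool from outside, world axes, zero at the start; "ft_torque": the same for the moment, N m; "width": opening from 0.0 (shut) to 1.0 (fully open).
Only numpy, scipy, OpenCV 4.12 (cv2) and the standard library are available. Lean on these libraries where they do the work, as an engineer would, in place of code of your own. Each camera call takes 0.05 s, during which the arm holds its last target.

## Task

Close up the two wooden toy tubs that stand side by side under the ledge of wooden rods. Press each lid down until you can feel that it has come fully home on the pieces inside, firmly but without forcing it, and only when both are home push the flat wooden turn bar clockwise on its pin until it stops, lying across both lids. Leave the other toys undisturbed.

Things in the scene. Friction and masses are not known exactly. Their poses are not given: they have to be found in the camera images.
- rack: Fixed birch rack holding both tubs and the turn bar. Origin: on the work surface, below the mid-point between the tubs; x points away from its open front (which faces roughly the robot), y left along the row of tubs, z up. Base plank 160 x 300 x 20 mm, x -65 to +95 mm; two rear posts at x = 78, y = +-140 mm carry the ledge.
- ledge_front (a point): Middle of the lower front edge of the fixed ledge of four round rods over the tubs: rack x = -15 mm, 230 mm above the work surface; 300 mm long in y, reaching back to x = +85 mm; its side rails at y = +-140 mm come down to 210 mm. An upright gripper does not fit above the lids: come from the open front, tool leaning 30 to 40 degrees, tip pointing down and towards +x of the rack.
- tub_a: One of two tubs that look alike, either may stand left or right: pale birch cylinder 88 mm across, 90 mm tall, fixed on the rack's base plank at x = 0, y = +70 or -70 mm of the rack. Origin: centre of its underside. Its rim is 110 mm above the work surface.
- tub_b: The other tub; all else as for tub_a.
- lid_a_top (a point): Flat dark walnut disc 76 mm across, 22 mm thick: a plunger lid in its tub's 78 mm mouth. This point: centre of its top face, at the start 7 to 12 mm above the rim. Slides straight down only. It is home when it meets the pieces inside, a hard stop that cannot be seen, 1 to 20 mm below the rim, different for the two tubs.
- lid_b_top (a point): Centre of the top face of the lid of tub_b; all else as for lid_a_top.
- lid_a (a joint): How far lid a is pressed down, m: 0 when its top is 12 mm above its tub's rim. It moves against about 8 to 10 N of friction and stays where left; at its stop, at an unknown value, the resistance climbs steeply. A push of 15 to 25 N brings it home and shows that it is; more than 50 N would damage it.
- lid_b (a joint): How far lid b is pressed down, m: 0 when its top is 12 mm above its tub's rim. It moves against about 8 to 10 N of friction and stays where left; at its stop, at an unknown value, the resistance climbs steeply. A push of 15 to 25 N brings it home and shows that it is; more than 50 N would damage it.
- bar (a joint): Turn bar angle, rad: 0 when it points along x of the rack, between the tubs; grows clockwise seen from above, so that its front half (nearest the robot) swings left, to +y of the rack. Starts between -0.12 and 0.12; ends at a stop at 1.571, lying along y across both lids. Turns stiffly (about 0.12 N m) and stays where left.
- bar_pin (a point): Pivot of the turn bar, half-way up the bar: rack x = -20, y = 0, 125 mm above the work surface. The bar is a flat beech strip 190 x 30 x 20 mm thick on a fixed upright pin at its middle; underside at 115 mm, 5 mm over the rims, top at 135 mm. Its front half reaches out of the rack's open front and can be pushed on its side with a shut gripper.
- bowl: Bystander: stainless steel bowl 130 mm across and 50 mm tall with maple pegs in it; origin at the centre of its underside.
- stacker: Bystander: ring stacker of four blue silicone rings on a birch foot 110 mm across, 140 mm tall; origin at the centre of its underside.
- turntable: Bystander: birch turntable 190 mm across with a green wooden cylinder puzzle standing on it, 116 mm tall in all; origin at the centre of its underside.
- sorter: Bystander: yellow acrylic shape sorter box, 140 x 140 mm and 126 mm tall, with a swing door; origin at the centre of its underside.

How it is judged:
By the outcome, as a careful person would: the job done as asked, in the order asked, and still so for the second after the job is handed in, with the robot touching nothing.
It also fails if it takes over 51 s, if anything falls off the work surface, if the arm or the gripper's body presses on something with over 40 N, if the wrist force passes 120 N, or if a joint passes its speed limit or range.

## Working session

There is one attempt and no reset: what is moved stays moved. The work goes in short steps, Python scripts to look and compute and a shell command to move; the robot and the scene stay as the last step left them, time stands still between calls to the robot, and variables do not carry over. Pictures are saved under pics/ and viewed, and the job is handed in when it is done.

```bash
ls; mkdir -p pics; python3 - <<'E'
from cell import arm
import cv2
s=arm.observe(); print(s)
for n in ("scene","side","wrist"):
    im,d=arm.get_image(n); cv2.imwrite(f"pics/{n}0.png",im[:,:,::-1])
    print(n,arm.camera_params(n))
E
```

```text
pics
{'clock': 0.0, 'joints': array([ 1.13542376,  0.43520349,  0.02497551,  1.57408008, -0.01160319,
        1.13397827, -0.07508427]), 'dq': array([ 2.13026959e-04,  9.94214886e-04, -6.26369037e-04, -2.42383378e-04,
        8.38475632e-04,  1.29026621e-03, -3.08830690e-05]), 'joint_efforts': array([-7.87079480e-04, -6.67848659e+01,  9.84308347e-01, -3.14468479e+01,
       -6.07571541e-02,  4.27750975e-02,  2.44200037e-04]), 'position': array([ 0.2039503 , -0.59026299,  0.22596368]), 'ee_rot': array([-3.09676722e+00, -5.19976105e-01,  6.06418470e-04]), 'force': array([ 0.34004308, -0.07972669, -0.04960494]), 'ft_torque': array([-0.07445445,  0.00993275,  0.02422986]), 'width': 1.002667776826263}
scene {'fovy': 49.29790481612549, 'cx': 254.91514576169308, 'cy': 190.8361505863197, 'k1': -0.13426644895822204, 'rvec': array([ 0.9741431 ,  2.68587243, -0.73632574]), 'tvec': array([ 0.40729728, -0.21644588,  1.398106  ])}
side {'fovy': 56.70041422256724, 'cx': 254.57132528746928, 'cy': 189.6970635818352, 'k1': 0.01768609506462133, 'rvec': array([ 0.12389584, -2.87021222,  1.19587488]), 'tvec': array([0.54351788, 0.15888745, 1.18203807])}
wrist {'fovy': 63.97522259536901, 'cx': 252.2955013956545, 'cy': 186.797068810121, 'k1': -0.05597228188538153, 'mount': array([[-7.15092916e-04, -9.65864890e-01, -2.59045369e-01,
         6.90983478e-02],
       [ 9.99999631e-01, -5.67104998e-04, -6.46009793e-04,
        -3.36358149e-04],
       [ 4.77052255e-04, -2.59045735e-01,  9.65864939e-01,
        -1.57908928e-01],
       [ 0.00000000e+00,  0.00000000e+00,  0.00000000e+00,
         1.00000000e+00]])}
```

View pics/scene0.png

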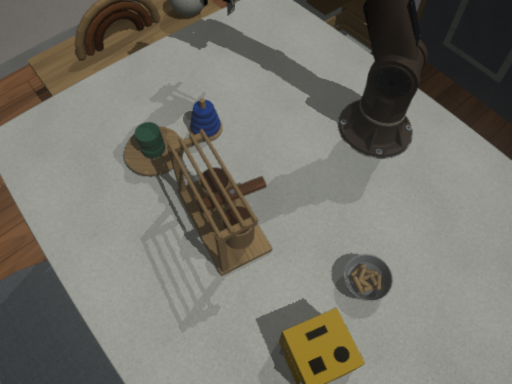

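View pics/side0.png

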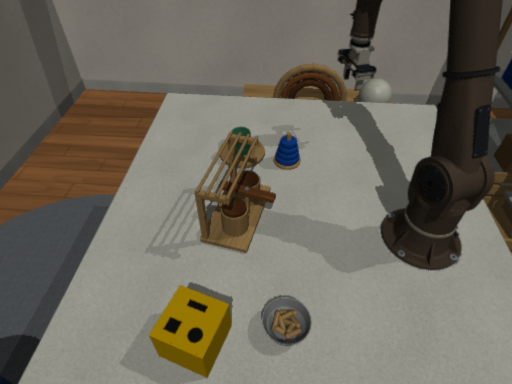

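View pics/wrist0.png

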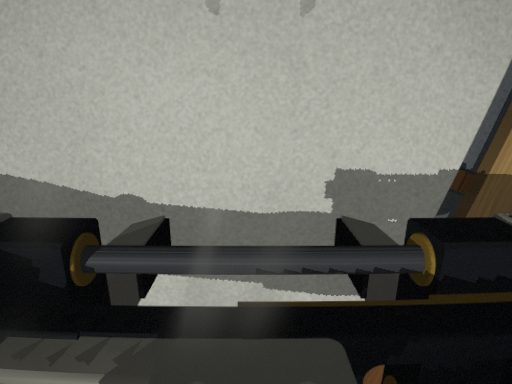

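```bash
cat > h.py <<'E'
import numpy as np, cv2
from cell import arm
from scipy.spatial.transform import Rotation as R
def K(p): 
    f=192/np.tan(np.radians(p['fovy'])/2); return np.array([[f,0,p['cx']],[0,f,p['cy']],[0,0,1.]])
def ext(p,s=None):  # cam->world
    T=np.eye(4)
    if 'rvec' in p:
        M=R.from_rotvec(p['rvec']).as_matrix(); T[:3,:3]=M.T; T[:3,3]=-M.T@p['tvec']; return T
    T[:3,:3]=R.from_rotvec(s['ee_rot']).as_matrix(); T[:3,3]=s['position']; return T@p['mount']
def cloud(p,d,s=None):
    v,u=np.mgrid[0:384,0:512]
    n=cv2.undistortPoints(np.stack([u.ravel(),v.ravel()],1).astype(float)[:,None],K(p),np.array([p['k1'],0,0,0.]))[:,0].reshape(384,512,2)
    P=np.dstack([n[...,0]*d,n[...,1]*d,d]); T=ext(p,s)
    W=P@T[:3,:3].T+T[:3,3]; W[d<=0]=np.nan; return W
def proj(p,X,s=None):
    T=np.linalg.inv(ext(p,s)); X=np.atleast_2d(X)
    return cv2.projectPoints(X.astype(float),cv2.Rodrigues(T[:3,:3])[0],T[:3,3],K(p),np.array([p['k1'],0,0,0.]))[0][:,0]
E
python3 - <<'E'
from h import *
for n in ("scene","side"):
    im,d=arm.get_image(n); p=arm.camera_params(n); W=cloud(p,d)
    np.savez(f"{n}.npz",im=im,d=d,W=W)
    for l in ("rack","tub_a","lid_a","bar","turntable","stacker"):
        for m in arm.masks_of(n,l):
            q=W[m['pixels']]; q=q[np.isfinite(q[:,0])]
            print(n,l,round(m['conf'],2),np.round(m['rect']),m['pixels'].sum(), np.round(np.median(q,0),3),np.round(np.percentile(q,[3,97],axis=0),3).tolist())
            if l in("rack","bar","lid_a","tub_a"): np.save(f"m_{n}_{l}_{int(m['rect'][0])}.npy",m['pixels'])
E
ls *.npy
```

```text
scene rack 0.66 [220. 204. 103. 146.] 5845 [ 0.641 -0.032  0.133] [[0.519, -0.198, 0.009], [0.708, 0.097, 0.242]]
scene tub_a 0.7 [214. 187.  28.  40.] 487 [ 0.59  -0.11   0.119] [[0.553, -0.146, 0.042], [0.625, -0.073, 0.123]]
scene tub_a 0.69 [238. 226.  32.  44.] 569 [0.623 0.05  0.098] [[0.585, -0.009, 0.03], [0.653, 0.064, 0.124]]
scene lid_a 0.64 [238. 216.  26.  21.] 221 [0.611 0.012 0.122] [[0.581, -0.013, 0.118], [0.631, 0.034, 0.125]]
scene lid_a 0.6 [216. 177.  27.  29.] 377 [ 0.587 -0.107  0.12 ] [[0.552, -0.146, 0.114], [0.625, -0.029, 0.24]]
scene lid_a 0.54 [230. 196.  64.  37.] 620 [ 0.57  -0.037  0.135] [[0.493, -0.069, 0.121], [0.659, -0.009, 0.14]]
scene bar 0.62 [231. 194.  65.  34.] 621 [ 0.555 -0.036  0.135] [[0.492, -0.065, 0.121], [0.655, -0.009, 0.14]]
scene turntable 0.54 [238. 226.  29.  42.] 674 [0.622 0.043 0.106] [[0.582, -0.011, 0.028], [0.654, 0.064, 0.124]]
scene stacker 0.6 [207. 119.  37.  40.] 973 [ 0.455 -0.331  0.077] [[0.41, -0.376, 0.008], [0.494, -0.302, 0.133]]
side rack 0.71 [236. 191.  80. 117.] 3914 [ 0.631 -0.007  0.125] [[0.511, -0.196, 
[... 1054 characters left out ...]
. 177.  23.  19.] 260 [ 0.579 -0.11   0.119] [[0.549, -0.146, 0.113], [0.608, -0.081, 0.123]]
side turntable 0.83 [241. 148.  43.  40.] 628 [ 0.612 -0.351  0.029] [[0.547, -0.411, 0.02], [0.704, -0.289, 0.119]]
side stacker 0.67 [288. 153.  22.  38.] 712 [ 0.446 -0.326  0.061] [[0.402, -0.369, 0.007], [0.489, -0.304, 0.123]]
m_scene_bar_230.npy
m_scene_lid_a_215.npy
m_scene_lid_a_229.npy
m_scene_lid_a_237.npy
m_scene_rack_220.npy
m_scene_tub_a_214.npy
m_scene_tub_a_237.npy
m_side_bar_235.npy
m_side_bar_244.npy
m_side_bar_247.npy
m_side_lid_a_233.npy
m_side_lid_a_248.npy
m_side_rack_235.npy
m_side_rack_245.npy
m_side_tub_a_236.npy
m_side_tub_a_240.npy
m_side_tub_a_247.npy
m_side_tub_a_287.npy
```

```bash
python3 - <<'E'
from h import *
from scipy.optimize import least_squares
pts=[]
for n in("scene","side"):
    W=np.load(n+".npz")['W']; q=W.reshape(-1,3); q=q[np.isfinite(q[:,0])]
    pts.append(q[(np.hypot(q[:,0]-.6,q[:,1]+.04)<.25)&(q[:,2]>0.01)&(q[:,2]<.26)])
def loc(p,q):
    c,s=np.cos(p[2]),np.sin(p[2]); a=q[:,:2]-p[:2]
    return np.c_[a@[c,s],a@[-s,c],q[:,2]-p[3]]
def box(l,lo,hi):
    c=(np.array(lo)+hi)/2;h=(np.array(hi)-lo)/2; d=np.abs(l-c)-h
    return np.linalg.norm(np.maximum(d,0),axis=1)+np.minimum(d.max(1),0)
def cyl(l,x,y,r,z0,z1):
    d=np.c_[np.hypot(l[:,0]-x,l[:,1]-y)-r,np.abs(l[:,2]-(z0+z1)/2)-(z1-z0)/2]
    return np.linalg.norm(np.maximum(d,0),axis=1)+np.minimum(d.max(1),0)
def sd(p,q):
    l=loc(p,q)
    return np.min(np.abs([box(l,[-.065,-.15,0],[.095,.15,.02]),cyl(l,0,.07,.044,.02,.11),cyl(l,0,-.07,.044,.02,.11),cyl(l,0,.07,.038,.1,.12),cyl(l,0,-.07,.038,.1,.12)]),axis=0)
for nm,q in (("scene",pts[0]),("side",pts[1]),("both",np.vstack(pts))):
    p=np.array([.6,-.042,-.24,0.])
    for it in range(8):
        l=loc(p,q); z=l[:,2]
        k=(sd(p,q)<(.02 if it<3 else .008))&(z<.13)&(z>.012)
        r=least_squares(lambda p:sd(p,q[k]),p,loss='soft_l1',f_scale=.002); p=r.x
    print(nm,np.round(p,4),k.sum(),np.sqrt(np.mean(r.fun**2)))
    l=loc(p,q)
    for y in(.07,-.07):
        m=(np.hypot(l[:,0],l[:,1]-y)<.033)&(l[:,2]>.09)&(l[:,2]<.13); print(' lid',y,m.sum(),np.round(np.median(q[m,2]),4),np.round(np.median(l[m,2]),4))
    m=(l[:,2]>.205); print(' ledge',np.round(np.percentile(l[m],[1,50,99],axis=0),3).tolist())
    m=(l[:,2]>.128)&(l[:,2]<.145)&(np.abs(l[:,1])<.05)&(np.abs(l[:,0]+.02)<.11); b=l[m]
    print(' bar',m.sum(),b.mean(0).round(3),np.percentile(b,[1,99],axis=0).round(3).tolist()); u,s,v=np.linalg.svd(b[:,:2]-b[:,:2].mean(0),full_matrices=False); print('  ang',np.degrees(np.arctan(v[0,1]/v[0,0])))
    np.save("rack_"+nm,p)
for n in("scene","side"):
    im=np.load(n+".npz")['im'][:,:,::-1].copy(); P=arm.camera_params(n); p=np.load("rack_both.npy"); c,s=np.cos(p[2]),np.sin(p[2])
    for a in [[-.065,-.15,.02],[-.065,.15,.02],[.095,.15,.02],[.095,-.15,.02],[-.015,-.15,.23],[-.015,.15,.23],[0,.07,.12],[0,-.07,.12],[-.115,0,.135]]:
        w=[p[0]+c*a[0]-s*a[1],p[1]+s*a[0]+c*a[1],a[2]]; u=proj(P,w)[0]; cv2.circle(im,tuple(int(round(t)) for t in u),1,(0,0,255),-1)
    cv2.imwrite(f"pics/{n}_ov.png",cv2.resize(im[90:290,120:320],(600,600),interpolation=cv2.INTER_CUBIC))
E
```

```text
scene [ 0.5967 -0.0482 -0.2102  0.0009] 3403 0.0018585427246267101
 lid 0.07 228 0.1215 0.1207
 lid -0.07 261 0.1197 0.1189
 ledge [[-0.014, -0.145, 0.21], [0.04, 0.026, 0.238], [0.086, 0.151, 0.243]]
 bar 565 [-0.029  0.003  0.135] [[-0.112, -0.016, 0.129], [0.073, 0.02, 0.14]]
  ang -2.8828515518612385
side [ 0.5959 -0.0482 -0.2018  0.0008] 2600 0.0015985131466663754
 lid 0.07 232 0.1209 0.1201
 lid -0.07 189 0.1197 0.1189
 ledge [[-0.015, -0.146, 0.209], [0.036, 0.044, 0.238], [0.084, 0.151, 0.242]]
 bar 388 [-0.033  0.005  0.134] [[-0.114, -0.015, 0.129], [0.072, 0.021, 0.139]]
  ang -3.262553957136552
both [ 0.5962 -0.0481 -0.2048  0.0008] 6004 0.0017590851405995724
 lid 0.07 461 0.1211 0.1203
 lid -0.07 449 0.1197 0.1189
 ledge [[-0.015, -0.146, 0.21], [0.039, 0.032, 0.238], [0.086, 0.151, 0.243]]
 bar 954 [-0.03   0.004  0.135] [[-0.113, -0.016, 0.129], [0.073, 0.021, 0.139]]
  ang -3.1941053728895192
```

View pics/scene_ov.png

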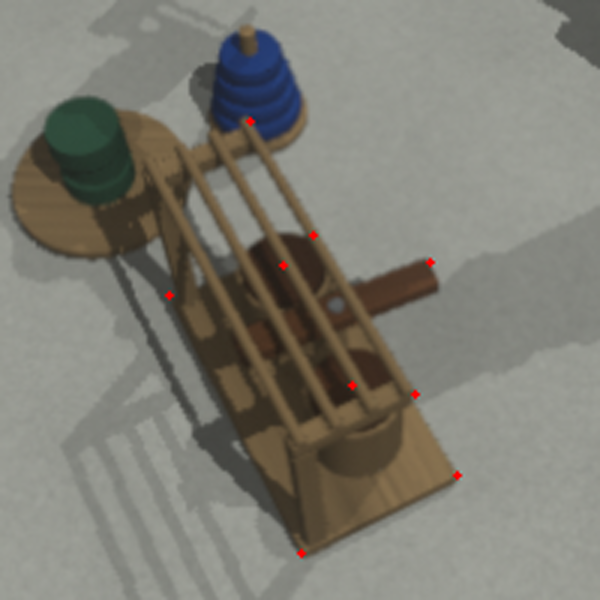

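View pics/side_ov.png

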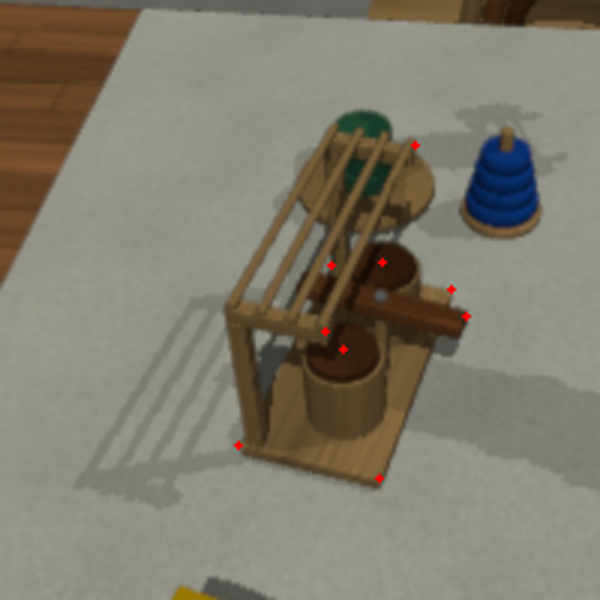

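```bash
cat >> h.py <<'E'
RP=np.array([.5962,-.0481,-.205])
def r2w(a): 
    c,s=np.cos(RP[2]),np.sin(RP[2]); return np.array([RP[0]+c*a[0]-s*a[1],RP[1]+s*a[0]+c*a[1],a[2]])
def w2r(w):
    c,s=np.cos(RP[2]),np.sin(RP[2]); a=np.array(w[:2])-RP[:2]; return np.array([c*a[0]+s*a[1],-s*a[0]+c*a[1],w[2]])
def ori(lean,side=0):
    # rack frame: tool z=(sin,0,-cos), tool x=(-cos,0,-sin); side>0: handle leans to rack +y
    l=np.radians(lean); z=np.array([np.sin(l),0,-np.cos(l)]); x=np.array([-np.cos(l),0,-np.sin(l)]); M=np.c_[x,np.cross(z,x),z]
    M=R.from_rotvec([-np.radians(side),0,0]).as_matrix()@M   # about rack x: +y lean of handle
    return R.from_euler('z',RP[2])*R.from_matrix(M)
def plan(apos,ro,n=None,p0=None,r0=None):
    s=arm.observe(); p=s['position'] if p0 is None else p0; r=R.from_rotvec(s['ee_rot']) if r0 is None else r0
    t=r2w(apos); rv=(r.inv()*ro).as_rotvec(); D=t-p
    n=n or int(max(np.ceil(np.degrees(np.linalg.norm(rv))/10.5),np.ceil(np.linalg.norm(D)/.06),1))
    print("dist",np.linalg.norm(D).round(4),"ang",np.degrees(np.linalg.norm(rv)).round(1),"n",n)
    for i in range(n):
        sh=r.inv().apply(D/n); print([np.round(sh,4).tolist(),np.round(np.degrees(rv/n),2).tolist(),0]); r=r*R.from_rotvec(rv/n)
def st():
    s=arm.observe(); M=R.from_rotvec(s['ee_rot']).as_matrix(); c=R.from_euler('z',-RP[2]).as_matrix()
    print('t',round(s['clock'],2),'rack',w2r(s['position']).round(4),'z_r',(c@M[:,2]).round(3),'x_r',(c@M[:,0]).round(3),'F_r',(c@s['force']).round(2),'w',round(s['width'],3),'q',s['joints'].round(2))
E
python3 - <<'E'
from h import *
st(); print(r2w([-.12,.07,.24])); print((c:=ori(35,10)).as_matrix().round(2))
plan([-.12,.07,.26],ori(35,10))
E
```

```text
t 0.85 rack [-0.2734 -0.6111  0.2267] z_r [ 0. -0. -1.] x_r [0.859 0.512 0.   ] F_r [ 0.45 -0.73 -1.39] w 1.0 q [ 1.14  0.43  0.02  1.57 -0.01  1.13 -0.08]
[0.49296238 0.04486233 0.24      ]
[[-0.82  0.2   0.53]
 [ 0.07  0.96 -0.26]
 [-0.56 -0.17 -0.81]]
dist 0.6989 ang 153.7 n 15
[[0.032, -0.0338, -0.0022], [-2.81, -1.68, -9.71], 0]
[[0.0372, -0.0277, -0.0047], [-2.81, -1.68, -9.71], 0]
[[0.0411, -0.0208, -0.0071], [-2.81, -1.68, -9.71], 0]
[[0.0437, -0.0132, -0.0092], [-2.81, -1.68, -9.71], 0]
[[0.045, -0.0051, -0.0109], [-2.81, -1.68, -9.71], 0]
[[0.0448, 0.0031, -0.0123], [-2.81, -1.68, -9.71], 0]
[[0.0432, 0.0112, -0.0132], [-2.81, -1.68, -9.71], 0]
[[0.0403, 0.019, -0.0137], [-2.81, -1.68, -9.71], 0]
[[0.036, 0.0261, -0.0137], [-2.81, -1.68, -9.71], 0]
[[0.0307, 0.0325, -0.0133], [-2.81, -1.68, -9.71], 0]
[[0.0243, 0.0378, -0.0124], [-2.81, -1.68, -9.71], 0]
[[0.0172, 0.0419, -0.011], [-2.81, -1.68, -9.71], 0]
[[0.0096, 0.0446, -0.0093], [-2.81, -1.68, -9.71], 0]
[[0.0016, 0.046, -0.0072], [-2.81, -1.68, -9.71], 0]
[[-0.0064, 0.0459, -0.0049], [-2.81, -1.68, -9.71], 0]
```

```bash
python3 -m pendant '[[[0.032,-0.034,-0.002],[-2.8,-1.7,-9.7],0],[[0.037,-0.028,-0.005],[-2.8,-1.7,-9.7],0],[[0.041,-0.021,-0.007],[-2.8,-1.7,-9.7],0],[[0.044,-0.013,-0.009],[-2.8,-1.7,-9.7],0],[[0.045,-0.005,-0.011],[-2.8,-1.7,-9.7],0],[[0.045,0.003,-0.012],[-2.8,-1.7,-9.7],0],[[0.043,0.011,-0.013],[-2.8,-1.7,-9.7],0]]'; python3 - <<'E'
from h import *
st(); plan([-.12,.07,.26],ori(35,10))
E
```

```text
clock: 1.72
position: [0.3395, -0.2923, 0.2419]
ee_rot: [1.998, 1.936, -0.197]
force: [0.2, -0.1, 0.6]
width: 0.286
t 1.73 rack [-0.2017 -0.2914  0.2419] z_r [ 0.208 -0.306 -0.929] x_r [-0.136  0.931 -0.338] F_r [ 0.26 -0.03  0.55] w 0.286 q [ 0.73 -0.02 -0.35  2.2   0.4   0.73  0.08]
dist 0.3709 ang 81.7 n 8
[[0.0399, 0.0191, -0.0138], [-2.81, -1.66, -9.68], 0]
[[0.0357, 0.0262, -0.0138], [-2.81, -1.66, -9.68], 0]
[[0.0303, 0.0324, -0.0133], [-2.81, -1.66, -9.68], 0]
[[0.024, 0.0377, -0.0124], [-2.81, -1.66, -9.68], 0]
[[0.017, 0.0417, -0.011], [-2.81, -1.66, -9.68], 0]
[[0.0094, 0.0445, -0.0093], [-2.81, -1.66, -9.68], 0]
[[0.0015, 0.0458, -0.0072], [-2.81, -1.66, -9.68], 0]
[[-0.0064, 0.0457, -0.0049], [-2.81, -1.66, -9.68], 0]
```

```bash
python3 -m pendant '[[[0.04,0.019,-0.014],[-2.8,-1.7,-9.7],0],[[0.036,0.026,-0.014],[-2.8,-1.7,-9.7],0],[[0.03,0.032,-0.013],[-2.8,-1.7,-9.7],0],[[0.024,0.038,-0.012],[-2.8,-1.7,-9.7],0],[[0.017,0.042,-0.011],[-2.8,-1.7,-9.7],0],[[0.009,0.044,-0.009],[-2.8,-1.7,-9.7],0],[[0.002,0.046,-0.007],[-2.8,-1.7,-9.7],0],[[-0.006,0.046,-0.005],[-2.8,-1.7,-9.7],0],[[0,0,0],[0,0,0],0]]'; python3 - <<'E'
from h import *
st(); plan([-.11,.07,.2],ori(35,10)); print(); plan([0.005,.07,.14],ori(35,10))
im,d=arm.get_image("side"); cv2.imwrite("pics/s1.png",im[:,:,::-1]); 
E
```

```text
clock: 2.85
position: [0.4945, 0.0458, 0.2586]
ee_rot: [0.187, 2.528, -0.304]
force: [0.6, -1.0, -0.8]
width: 0.005
t 2.85 rack [-0.1187  0.0712  0.2586] z_r [ 0.575 -0.143 -0.806] x_r [-0.818 -0.102 -0.565] F_r [ 0.79 -0.85 -0.82] w 0.005 q [ 0.26  0.06 -0.87  2.22  0.92  0.76  0.17]
dist 0.0592 ang 0.1 n 1
[[0.0261, 0.0091, 0.0524], [-0.03, 0.07, 0.11], 0]

dist 0.1714 ang 0.1 n 3
[[-0.0114, 0.0065, 0.0556], [-0.01, 0.02, 0.04], 0]
[[-0.0114, 0.0065, 0.0556], [-0.01, 0.02, 0.04], 0]
[[-0.0114, 0.0065, 0.0556], [-0.01, 0.02, 0.04], 0]
```

View pics/s1.png

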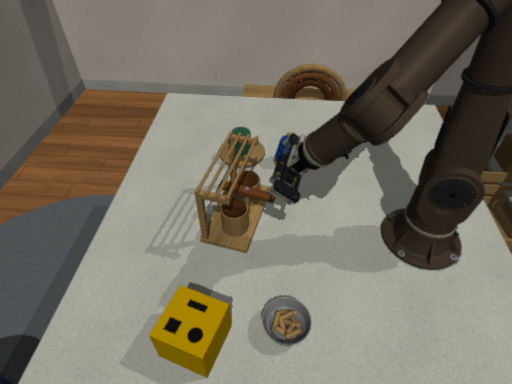

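```bash
python3 - <<'E'
from h import *
s=arm.observe(); o=ori(38,10); plan([-.11,.07,.165],o,2); print(); plan([-.008,.07,.134],o,2,r2w([-.11,.07,.165]),o)
E
```

```text
dist 0.0936 ang 3.0 n 2
[[0.0226, 0.0087, 0.0401], [-0.11, -1.51, -0.04], 0]
[[0.0236, 0.0087, 0.0395], [-0.11, -1.51, -0.04], 0]

dist 0.1066 ang 0.0 n 2
[[-0.0308, 0.0027, 0.0434], [0.0, 0.0, 0.0], 0]
[[-0.0308, 0.0027, 0.0434], [0.0, 0.0, 0.0], 0]
```

```bash
python3 -m pendant '[[[0.023,0.009,0.04],[0,-1.5,0],0],[[0.024,0.009,0.039],[0,-1.5,0],0],[[-0.031,0.003,0.043],[0,0,0],0],[[-0.031,0.003,0.043],[0,0,0],0],[[0,0,0],[0,0,0],0],[[0,0,0],[0,0,0],0]]'; python3 - <<'E'
from h import *
st(); o=ori(38,10);M=R.from_rotvec(arm.observe()['ee_rot']).as_matrix(); print('down 1mm',(M.T@[0,0,-1]).round(3))
im,d=arm.get_image("side"); cv2.imwrite("pics/s2.png",cv2.resize(im[110:260,160:360,::-1],(800,600)))
im,d=arm.get_image("wrist"); cv2.imwrite("pics/w2.png",im[:,:,::-1])
E
```

```text
clock: 3.65
position: [0.6002, 0.0196, 0.1392]
ee_rot: [0.189, 2.48, -0.313]
force: [-0.8, -0.3, -0.1]
width: 0.001
t 3.65 rack [-0.0098  0.0671  0.1392] z_r [ 0.612 -0.146 -0.777] x_r [-0.791 -0.103 -0.603] F_r [-0.74 -0.45 -0.12] w 0.001 q [ 0.16  0.45 -0.74  2.23  1.54  0.8  -0.33]
down 1mm [0.603 0.179 0.777]
```

View pics/s2.png

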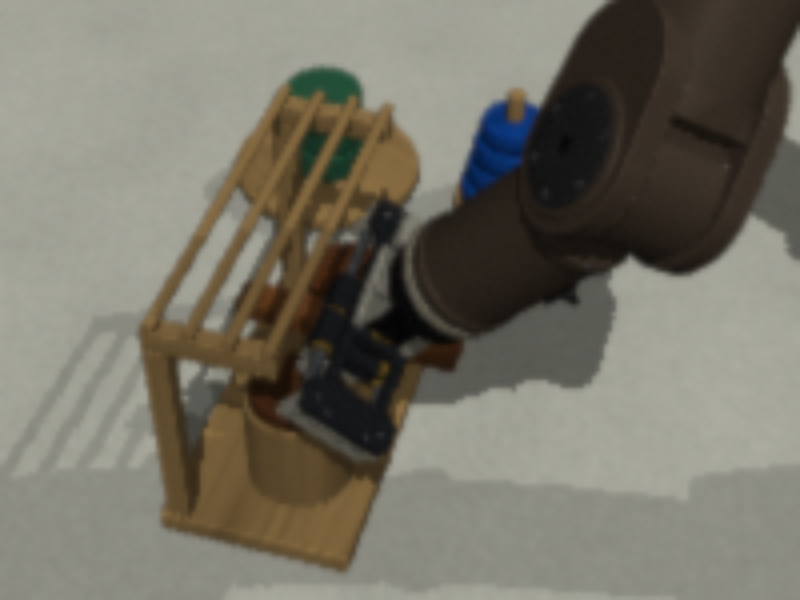

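View pics/w2.png

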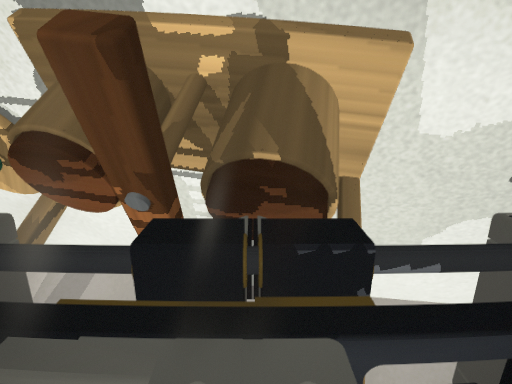

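```bash
python3 -m pendant '[[[0.0024,0.0007,0.0031],[0,0,0],0],[[0.0024,0.0007,0.0031],[0,0,0],0],[[0,0,0],[0,0,0],0]]'|egrep 'pos|force';python3 -m pendant '[[[0.0012,0.0004,0.0016],[0,0,0],0],[[0,0,0],[0,0,0],0]]'|egrep 'pos|force';python3 -m pendant '[[[0.0012,0.0004,0.0016],[0,0,0],0],[[0,0,0],[0,0,0],0]]'|egrep 'pos|force';python3 -m pendant '[[[0.0012,0.0004,0.0016],[0,0,0],0],[[0,0,0],[0,0,0],0]]'|egrep 'pos|force'; python3 -c 'from h import *;st()'
```

```text
position: [0.6007, 0.0209, 0.1313]
force: [0.2, -0.2, -0.1]
position: [0.601, 0.0209, 0.1293]
force: [0.3, 0.1, 0.8]
position: [0.6011, 0.0209, 0.1273]
force: [-0.1, 0.5, 0.2]
position: [0.6015, 0.021, 0.1259]
force: [-2.2, 0.1, 4.4]
t 4.88 rack [-0.0089  0.0687  0.1259] z_r [ 0.614 -0.145 -0.776] x_r [-0.789 -0.105 -0.605] F_r [-2.15 -0.33  4.37] w 0.001 q [ 0.15  0.48 -0.73  2.24  1.59  0.82 -0.38]
```

```bash
for i in 1; do python3 -m pendant '[[[0.0012,0.0004,0.0016],[0,0,0],0],[[0,0,0],[0,0,0],0]]'|egrep 'pos|force';python3 -m pendant '[[[0.0012,0.0004,0.0016],[0,0,0],0],[[0,0,0],[0,0,0],0]]'|egrep 'pos|force';python3 -m pendant '[[[0.0012,0.0004,0.0016],[0,0,0],0],[[0,0,0],[0,0,0],0]]'|egrep 'pos|force'; done; python3 -c 'from h import *;st()'
```

```text
position: [0.6015, 0.0209, 0.1239]
force: [-2.1, -0.4, 6.5]
position: [0.6015, 0.0209, 0.1219]
force: [-2.2, -0.8, 6.4]
position: [0.6015, 0.021, 0.1198]
force: [-2.9, 0.9, 5.7]
t 5.62 rack [-0.0088  0.0687  0.1198] z_r [ 0.614 -0.145 -0.776] x_r [-0.789 -0.105 -0.605] F_r [-3.02  0.3   5.67] w 0.007 q [ 0.14  0.49 -0.73  2.24  1.61  0.82 -0.41]
```

```bash
python3 -m pendant '[[[0.0012,0.0004,0.0016],[0,0,0],0],[[0.0012,0.0004,0.0016],[0,0,0],0],[[0,0,0],[0,0,0],0]]'|egrep 'pos|force';python3 -m pendant '[[[0.0012,0.0004,0.0016],[0,0,0],0],[[0,0,0],[0,0,0],0]]'|egrep 'pos|force'; python3 -m pendant '[[[0.0012,0.0004,0.0016],[0,0,0],0],[[0,0,0],[0,0,0],0]]'|egrep 'pos|force'; python3 -c 'from h import *;st()'
```

```text
position: [0.6016, 0.021, 0.1157]
force: [-2.4, -0.1, 5.9]
position: [0.6016, 0.021, 0.1136]
force: [-2.6, -0.7, 5.6]
position: [0.6016, 0.021, 0.1116]
force: [-3.4, -0.0, 5.9]
t 6.5 rack [-0.0088  0.0688  0.1116] z_r [ 0.614 -0.145 -0.776] x_r [-0.79  -0.105 -0.605] F_r [-3.3  -0.73  5.88] w 0.008 q [ 0.14  0.51 -0.72  2.25  1.63  0.83 -0.43]
```

```bash
python3 -m pendant '[[[0.0012,0.0004,0.0016],[0,0,0],0],[[0,0,0],[0,0,0],0]]'|egrep 'pos|force'; python3 -m pendant '[[[0.0012,0.0004,0.0016],[0,0,0],0],[[0,0,0],[0,0,0],0]]'|egrep 'pos|force'
```

```text
position: [0.6016, 0.021, 0.1095]
force: [-2.9, -1.0, 5.4]
position: [0.6016, 0.021, 0.1075]
force: [-3.5, -0.6, 5.2]
```

```bash
python3 -m pendant '[[[0.0012,0.0004,0.0016],[0,0,0],0],[[0,0,0],[0,0,0],0]]'|egrep 'pos|force'; python3 -c 'from h import *;st()'
```

```text
position: [0.6016, 0.021, 0.1054]
force: [-3.6, -0.5, 5.5]
t 7.25 rack [-0.0087  0.0688  0.1054] z_r [ 0.614 -0.145 -0.776] x_r [-0.79  -0.105 -0.605] F_r [-3.38 -1.26  5.51] w 0.006 q [ 0.13  0.52 -0.72  2.25  1.65  0.84 -0.45]
```

```bash
python3 -m pendant '[[[0.0012,0.0004,0.0016],[0,0,0],0],[[0,0,0],[0,0,0],0]]'|egrep 'pos|force'; python3 -m pendant '[[[0.0012,0.0004,0.0016],[0,0,0],0],[[0,0,0],[0,0,0],0]]'|egrep 'pos|force'
```

```text
position: [0.6016, 0.021, 0.1033]
force: [-2.9, -0.4, 5.1]
position: [0.6016, 0.021, 0.1013]
force: [-4.4, -0.2, 6.0]
```

```bash
python3 -m pendant '[[[0.0012,0.0004,0.0016],[0,0,0],0],[[0,0,0],[0,0,0],0]]'|egrep 'pos|force'; python3 -c 'from h import *;st()'
```

```text
position: [0.6016, 0.021, 0.0992]
force: [-3.6, -0.5, 6.8]
t 8.0 rack [-0.0087  0.0688  0.0992] z_r [ 0.613 -0.145 -0.776] x_r [-0.79  -0.105 -0.604] F_r [-3.46 -1.19  6.8 ] w 0.008 q [ 0.13  0.53 -0.72  2.25  1.67  0.84 -0.47]
```

```bash
python3 -m pendant '[[[0.0012,0.0004,0.0016],[0,0,0],0],[[0,0,0],[0,0,0],0]]'|egrep 'pos|force'
```

```text
position: [0.6018, 0.021, 0.0976]
force: [-6.9, 0.3, 11.6]
```

```bash
python3 -m pendant '[[[0.0006,0.0002,0.0008],[0,0,0],0],[[0,0,0],[0,0,0],0]]'|egrep 'pos|force'; python3 -m pendant '[[[0.0006,0.0002,0.0008],[0,0,0],0],[[0,0,0],[0,0,0],0]]'|egrep 'pos|force'; python3 -c 'from h import *;st()'
```

```text
position: [0.6018, 0.021, 0.0973]
force: [-11.6, -0.4, 19.3]
position: [0.6019, 0.021, 0.097]
force: [-17.0, 0.2, 26.6]
t 8.75 rack [-0.0085  0.0688  0.097 ] z_r [ 0.616 -0.146 -0.774] x_r [-0.788 -0.106 -0.607] F_r [-16.71  -3.24  26.55] w 0.001 q [ 0.13  0.54 -0.72  2.26  1.68  0.85 -0.49]
```

```bash
python3 -m pendant '[[[-0.018,-0.0054,-0.0235],[0,0,0],0],[[0,0,0],[0,0,0],0]]'; python3 - <<'E'
from h import *
st(); o=ori(38,10);o2=ori(38,-10); plan([-.12,.06,.19],o,2); print(); plan([-.12,-.07,.18],o2,3,r2w([-.12,.06,.19]),o); print(); plan([-.008,-.07,.134],o2,2,r2w([-.12,-.07,.18]),o2)
E
```

```text
clock: 9.0
position: [0.6025, 0.0218, 0.127]
ee_rot: [0.186, 2.476, -0.311]
force: [0.4, 0.1, -0.6]
width: 0.007
t 9.0 rack [-0.008   0.0697  0.127 ] z_r [ 0.615 -0.144 -0.775] x_r [-0.788 -0.104 -0.607] F_r [ 0.4   0.23 -0.56] w 0.007 q [ 0.14  0.47 -0.73  2.23  1.59  0.82 -0.38]
dist 0.1289 ang 0.4 n 2
[[0.0255, -0.0107, -0.0582], [-0.19, -0.01, -0.09], 0]
[[0.0255, -0.0105, -0.0582], [-0.19, -0.01, -0.09], 0]

dist 0.1304 ang 20.0 n 3
[[0.0067, -0.0421, 0.0085], [-5.25, -0.0, 4.1], 0]
[[0.0036, -0.0431, 0.0046], [-5.25, -0.0, 4.1], 0]
[[0.0005, -0.0435, 0.0006], [-5.25, -0.0, 4.1], 0]

dist 0.1211 ang 0.0 n 2
[[-0.0302, -0.004, 0.0523], [0.0, 0.0, 0.0], 0]
[[-0.0302, -0.004, 0.0523], [0.0, 0.0, 0.0], 0]
```

```bash
python3 -m pendant '[[[0.0255,-0.0105,-0.058],[0,0,0],0],[[0.0255,-0.0105,-0.058],[0,0,0],0],[[0.0065,-0.042,0.0085],[-5.2,0,4.1],0],[[0.0035,-0.043,0.0045],[-5.2,0,4.1],0],[[0.0005,-0.0435,0.0005],[-5.2,0,4.1],0],[[0,0,0],[0,0,0],0]]'; python3 - <<'E'
from h import *
st(); plan([-.008,-.07,.134],ori(38,-10),2)
im,d=arm.get_image("side"); cv2.imwrite("pics/s3.png",cv2.resize(im[110:260,160:360,::-1],(800,600)))
W=cloud(arm.camera_params("side"),d); q=W.reshape(-1,3);q=q[np.isfinite(q[:,0])]; l=np.array([w2r(x) for x in q[(np.hypot(q[:,0]-.6,q[:,1]+.04)<.2)]])
for y in(.07,-.07):
    m=(np.hypot(l[:,0],l[:,1]-y)<.033)&(l[:,2]>.06)&(l[:,2]<.13); print(' lid',y,m.sum(),np.percentile(l[m,2],[10,50,90]).round(4))
E
```

```text
clock: 9.75
position: [0.4905, -0.0537, 0.1876]
ee_rot: [0.29, 2.424, -0.012]
force: [0.8, -0.3, 0.6]
width: 0.004
t 9.75 rack [-0.1023 -0.027   0.1876] z_r [ 0.643  0.047 -0.765] x_r [-0.766  0.05  -0.641] F_r [ 0.86 -0.15  0.61] w 0.004 q [ 0.64  0.09 -0.77  2.49  2.01  0.24 -0.72]
dist 0.1167 ang 6.5 n 2
[[-0.02, -0.0229, 0.0498], [-2.53, 1.01, 1.74], 0]
[[-0.0216, -0.0244, 0.0484], [-2.53, 1.01, 1.74], 0]
 lid 0.07 213 [0.0908 0.093  0.0951]
 lid -0.07 193 [0.1177 0.1196 0.1217]
```

View pics/s3.png

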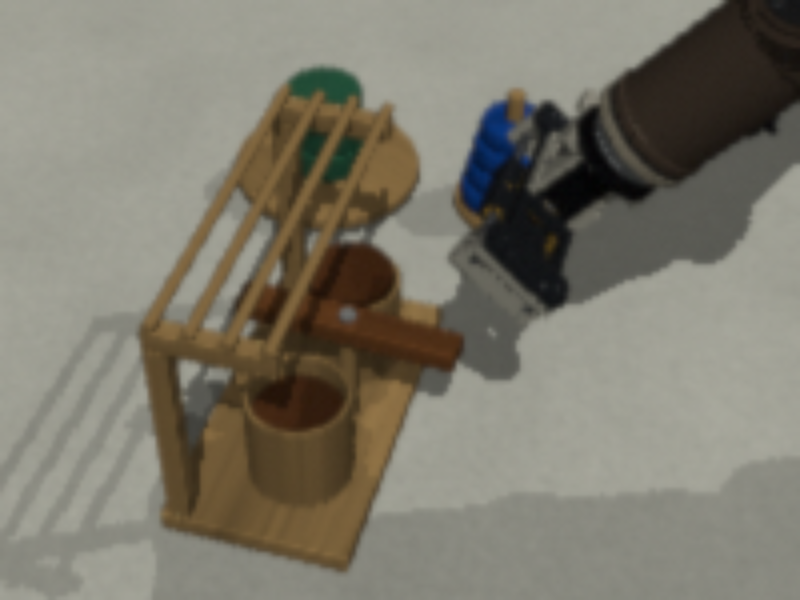

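```bash
python3 -m pendant '[[[-0.02,-0.023,0.05],[-2.5,1,1.7],0],[[0,0,0],[0,0,0],0]]'; python3 - <<'E'
from h import *
st(); plan([-.008,-.07,.134],ori(38,-10),2)
E
```

```text
clock: 10.05
position: [0.5291, -0.076, 0.1642]
ee_rot: [0.3, 2.435, 0.051]
force: [-1.4, 0.3, -0.3]
width: 0.007
t 10.05 rack [-0.06   -0.041   0.1642] z_r [ 0.63   0.089 -0.772] x_r [-0.777  0.071 -0.626] F_r [-1.47  0.02 -0.31] w 0.007 q [ 0.69  0.23 -0.74  2.43  2.28  0.24 -0.88]
dist 0.0667 ang 3.6 n 2
[[-0.0118, -0.0161, 0.0267], [-1.33, 0.51, 1.09], 0]
[[-0.0123, -0.0165, 0.0262], [-1.33, 0.51, 1.09], 0]
```

```bash
python3 -m pendant '[[[-0.012,-0.016,0.0265],[-1.3,0.5,1.1],0],[[-0.012,-0.0165,0.0265],[-1.3,0.5,1.1],0],[[0,0,0],[0,0,0],0]]'; python3 - <<'E'
from h import *
st(); M=R.from_rotvec(arm.observe()['ee_rot']).as_matrix(); print('down',(M.T@[0,0,-1]).round(3));plan([-.008,-.07,.134],ori(38,-10),1)
im,d=arm.get_image("side"); cv2.imwrite("pics/s4.png",cv2.resize(im[110:260,160:360,::-1],(800,600)))
im,d=arm.get_image("wrist"); cv2.imwrite("pics/w4.png",im[:,:,::-1])
E
```

```text
clock: 10.42
position: [0.5733, -0.1145, 0.1348]
ee_rot: [0.328, 2.44, 0.126]
force: [-0.8, 0.6, -0.1]
width: 0.001
t 10.43 rack [-0.0088 -0.0697  0.1348] z_r [ 0.617  0.135 -0.776] x_r [-0.787  0.109 -0.607] F_r [-0.94  0.44 -0.08] w 0.001 q [ 0.81  0.4  -0.76  2.33  2.43  0.23 -0.9 ]
down [ 0.607 -0.173  0.776]
dist 0.0012 ang 0.2 n 1
[[-0.0002, -0.0004, 0.0011], [-0.11, 0.08, -0.08], 0]
```

View pics/s4.png

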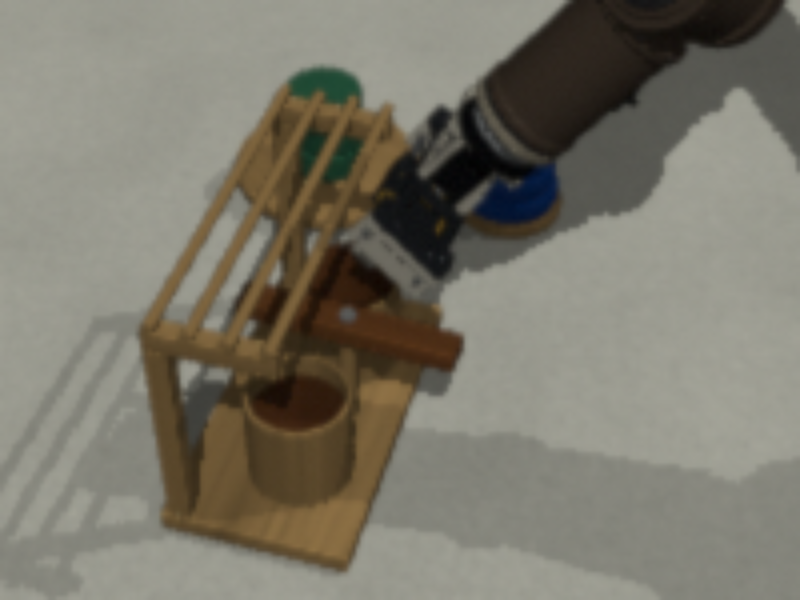

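View pics/w4.png

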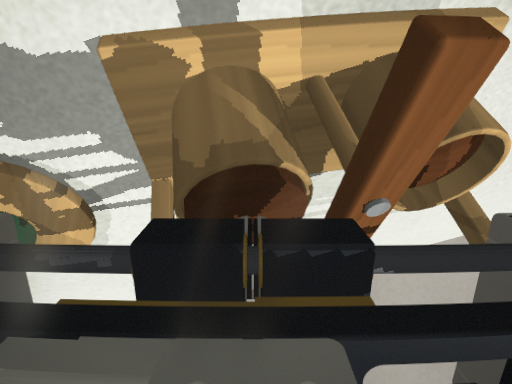

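```bash
python3 -m pendant '[[[0.0024,-0.0007,0.0031],[0,0,0],0],[[0.0024,-0.0007,0.0031],[0,0,0],0],[[0,0,0],[0,0,0],0]]'|egrep 'pos|force';python3 -m pendant '[[[0.0012,-0.0004,0.0016],[0,0,0],0],[[0,0,0],[0,0,0],0]]'|egrep 'pos|force';python3 -m pendant '[[[0.0012,-0.0004,0.0016],[0,0,0],0],[[0,0,0],[0,0,0],0]]'|egrep 'pos|force';python3 -m pendant '[[[0.0012,-0.0004,0.0016],[0,0,0],0],[[0,0,0],[0,0,0],0]]'|egrep 'pos|force'; python3 -c 'from h import *;st()'
```

```text
position: [0.572, -0.1145, 0.1279]
force: [-0.7, -0.7, 0.4]
position: [0.5723, -0.1151, 0.126]
force: [0.1, -0.2, 0.4]
position: [0.5727, -0.1151, 0.1243]
force: [-2.5, -0.0, 5.4]
position: [0.5727, -0.1151, 0.1223]
force: [-2.7, -0.1, 5.4]
t 11.65 rack [-0.0093 -0.0704  0.1223] z_r [ 0.619  0.134 -0.774] x_r [-0.786  0.106 -0.61 ] F_r [-2.6  -0.67  5.44] w 0.005 q [ 0.82  0.44 -0.78  2.35  2.46  0.28 -0.92]
```

```bash
python3 -m pendant '[[[0.0012,-0.0004,0.0016],[0,0,0],0],[[0.0012,-0.0004,0.0016],[0,0,0],0],[[0,0,0],[0,0,0],0]]'|egrep 'pos|force';python3 -m pendant '[[[0.0012,-0.0004,0.0016],[0,0,0],0],[[0,0,0],[0,0,0],0]]'|egrep 'pos|force';python3 -m pendant '[[[0.0006,-0.0002,0.0008],[0,0,0],0],[[0,0,0],[0,0,0],0]]'|egrep 'pos|force'; python3 -c 'from h import *;st()'
```

```text
position: [0.5727, -0.1151, 0.1182]
force: [-1.6, 0.1, 6.1]
position: [0.5727, -0.1152, 0.1162]
force: [-3.1, 1.1, 5.6]
position: [0.5727, -0.1151, 0.1151]
force: [-3.7, 1.5, 6.3]
t 12.53 rack [-0.0093 -0.0704  0.1151] z_r [ 0.619  0.134 -0.774] x_r [-0.786  0.105 -0.609] F_r [-3.94  0.73  6.34] w 0.005 q [ 0.82  0.46 -0.79  2.35  2.47  0.31 -0.92]
```

```bash
python3 -m pendant '[[[0.0009,-0.0003,0.0012],[0,0,0],0],[[0,0,0],[0,0,0],0]]'|egrep 'pos|force';python3 -m pendant '[[[0.0009,-0.0003,0.0012],[0,0,0],0],[[0,0,0],[0,0,0],0]]'|egrep 'pos|force'
```

```text
position: [0.5728, -0.1151, 0.1138]
force: [-5.5, 0.8, 8.8]
position: [0.573, -0.1151, 0.1131]
force: [-15.1, 1.7, 25.9]
```

```bash
python3 -m pendant '[[[-0.0122,0.0035,-0.0155],[0,0,0],0],[[0,0,0],[0,0,0],0]]'; python3 - <<'E'
from h import *
st(); o=ori(25,0); plan([-.1,-.06,.19],o,3);
E
```

```text
clock: 13.28
position: [0.5734, -0.1157, 0.1332]
ee_rot: [0.324, 2.437, 0.122]
force: [0.3, 0.1, 0.1]
width: 0.003
t 13.28 rack [-0.0086 -0.0708  0.1332] z_r [ 0.62   0.133 -0.773] x_r [-0.785  0.105 -0.611] F_r [0.23 0.14 0.14] w 0.003 q [ 0.82  0.41 -0.77  2.34  2.45  0.24 -0.91]
dist 0.1082 ang 16.5 n 3
[[0.0127, 0.0068, -0.0331], [2.78, 4.43, -1.72], 0]
[[0.0151, 0.0056, -0.0323], [2.78, 4.43, -1.72], 0]
[[0.0174, 0.0045, -0.0313], [2.78, 4.43, -1.72], 0]
```

```bash
python3 -m pendant '[[[0.0127,0.0068,-0.0331],[0,0,0],0],[[0.0127,0.0068,-0.0331],[2.8,4.4,-1.7],0],[[0.015,0.0056,-0.032],[2.8,4.4,-1.7],0],[[0,0,0],[2.8,4.4,-1.7],0],[[0,0,0],[0,0,0],0]]'; python3 - <<'E'
from h import *
st(); o=ori(25,0); plan([-.1,-.06,.122],o,2)
im,d=arm.get_image("side"); cv2.imwrite("pics/s5.png",cv2.resize(im[110:260,160:360,::-1],(800,600)))
for n in("side","scene"):
    if n!="side": im,d=arm.get_image(n)
    W=cloud(arm.camera_params(n),d); q=W.reshape(-1,3);q=q[np.isfinite(q[:,0])]; l=np.array([w2r(x) for x in q[(np.hypot(q[:,0]-.6,q[:,1]+.04)<.2)]])
    for y in(.07,-.07):
        m=(np.hypot(l[:,0],l[:,1]-y)<.033)&(l[:,2]>.06)&(l[:,2]<.13); print(' lid',y,m.sum(),np.percentile(l[m,2],[10,50,90]).round(4))
    b=l[(l[:,2]>.128)&(l[:,2]<.145)&(np.abs(l[:,1])<.03)&(np.abs(l[:,0]+.02)<.11)]
    v=np.linalg.svd(b[:,:2]-b[:,:2].mean(0),full_matrices=False)[2]; print(b.mean(0).round(3),np.degrees(np.arctan(v[0,1]/v[0,0])))
E
```

```text
clock: 13.9
position: [0.5234, -0.1211, 0.152]
ee_rot: [0.332, 2.527, 0.003]
force: [-0.3, 0.8, 0.2]
width: 0.006
t 13.9 rack [-0.0564 -0.0863  0.152 ] z_r [ 0.557  0.044 -0.83 ] x_r [-0.83   0.069 -0.553] F_r [-0.44  0.68  0.17] w 0.006 q [ 0.76  0.25 -0.71  2.36  1.62  0.18 -0.15]
dist 0.059 ang 10.0 n 2
[[0.0273, 0.0112, 0.0009], [1.4, 4.39, -1.88], 0]
[[0.0268, 0.0122, 0.0027], [1.4, 4.39, -1.88], 0]
 lid 0.07 217 [0.091  0.093  0.0949]
 lid -0.07 191 [0.1067 0.109  0.1107]
[-0.033  0.005  0.135] -3.2548953731143286
 lid 0.07 140 [0.0906 0.0933 0.0954]
 lid -0.07 253 [0.1066 0.1088 0.1112]
[-0.028  0.003  0.136] -3.1206838752803256
```

View pics/s5.png

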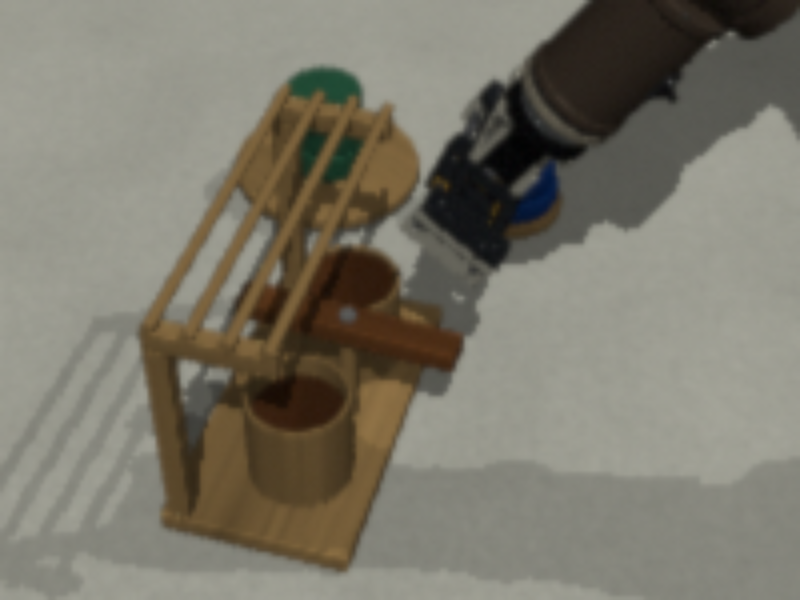

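```bash
python3 - <<'E'
from h import *
plan([-.1,-.065,.13],ori(20,0),3)
E
```

```text
dist 0.053 ang 14.6 n 3
[[0.0165, 0.006, -0.0017], [1.0, 4.6, -1.19], 0]
[[0.0165, 0.0063, -0.0005], [1.0, 4.6, -1.19], 0]
[[0.0163, 0.0067, 0.0007], [1.0, 4.6, -1.19], 0]
```

```bash
python3 -m pendant '[[[0,0,0],[1,4.6,-1.2],0],[[0.0165,0.006,-0.0017],[1,4.6,-1.2],0],[[0.0165,0.0063,-0.0005],[1,4.6,-1.2],0],[[0.0163,0.0067,0.0007],[0,0,0],0],[[0,0,0],[0,0,0],0]]'; python3 - <<'E'
from h import *
st();plan([-.1,-.065,.122],ori(20,0),1)
E
```

```text
clock: 14.62
position: [0.4901, -0.1023, 0.1325]
ee_rot: [0.31, 2.694, -0.06]
force: [-0.1, -0.7, 1.1]
width: 0.002
t 14.62 rack [-0.0929 -0.0747  0.1325] z_r [ 0.418 -0.004 -0.909] x_r [-0.908  0.023 -0.418] F_r [ 0.02 -0.73  1.05] w 0.002 q [ 0.73  0.27 -0.78  2.31  0.95  0.34  0.49]
dist 0.016 ang 4.9 n 1
[[0.0111, 0.0095, 0.0066], [-0.19, 4.69, -1.32], 0]
```

```bash
python3 - <<'E'
from h import *
o=ori(20,0); w=[(-.085,-.05),(-.085,-.034),(-.0936,-.0114),(-.092,.0146),(-.0805,.040),(-.0644,.0553),(-.052,.061)]
plan([*w[0],.122],o,1)
for a,b in zip(w,w[1:]): plan([*b,.122],o,2,r2w([*a,.122]),o)
E
```

```text
dist 0.028 ang 4.9 n 1
[[-0.0022, 0.0248, 0.0128], [-0.19, 4.69, -1.32], 0]
dist 0.016 ang 0.0 n 2
[[-0.0, 0.008, 0.0], [0.0, 0.0, 0.0], 0]
[[-0.0, 0.008, 0.0], [0.0, 0.0, 0.0], 0]
dist 0.0242 ang 0.0 n 2
[[0.004, 0.0113, -0.0015], [0.0, 0.0, 0.0], 0]
[[0.004, 0.0113, -0.0015], [0.0, 0.0, 0.0], 0]
dist 0.026 ang 0.0 n 2
[[-0.0008, 0.013, 0.0003], [0.0, 0.0, 0.0], 0]
[[-0.0008, 0.013, 0.0003], [0.0, 0.0, 0.0], 0]
dist 0.0279 ang 0.0 n 2
[[-0.0054, 0.0127, 0.002], [0.0, 0.0, 0.0], 0]
[[-0.0054, 0.0127, 0.002], [0.0, 0.0, 0.0], 0]
dist 0.0222 ang 0.0 n 2
[[-0.0076, 0.0077, 0.0028], [0.0, 0.0, 0.0], 0]
[[-0.0076, 0.0077, 0.0028], [0.0, 0.0, 0.0], 0]
dist 0.0136 ang 0.0 n 2
[[-0.0058, 0.0028, 0.0021], [0.0, 0.0, 0.0], 0]
[[-0.0058, 0.0028, 0.0021], [0.0, 0.0, 0.0], 0]
```

```bash
python3 -m pendant '[[[-0.002,0.025,0.013],[0,4.7,-1.3],0],[[0,0,0],[0,0,0],0]]'; python3 -c 'from h import *;st()';  python3 -m pendant '[[[0,0.008,0],[0,0,0],0],[[0,0.008,0],[0,0,0],0],[[0.004,0.011,-0.0015],[0,0,0],0],[[0,0,0],[0,0,0],0]]'; python3 - <<'E'
from h import *
st()
im,d=arm.get_image("side"); cv2.imwrite("pics/s6.png",cv2.resize(im[110:260,160:360,::-1],(800,600)))
E
```

```text
clock: 14.88
position: [0.5063, -0.0786, 0.123]
ee_rot: [0.287, 2.777, -0.051]
force: [0.4, 1.1, 0.2]
width: 0.006
t 14.88 rack [-0.0818 -0.0482  0.123 ] z_r [ 0.344 -0.    -0.939] x_r [-0.939  0.001 -0.344] F_r [0.18 1.17 0.22] w 0.006 q [ 0.7   0.35 -0.84  2.23  0.85  0.47  0.57]
clock: 15.38
position: [0.5051, -0.051, 0.1229]
ee_rot: [0.286, 2.778, -0.054]
force: [0.1, -0.3, 0.7]
width: 0.006
t 15.38 rack [-0.0886 -0.0214  0.1229] z_r [ 0.343 -0.002 -0.939] x_r [-0.939 -0.    -0.343] F_r [ 0.11 -0.25  0.74] w 0.006 q [ 0.62  0.34 -0.83  2.23  0.87  0.49  0.48]
```

View pics/s6.png

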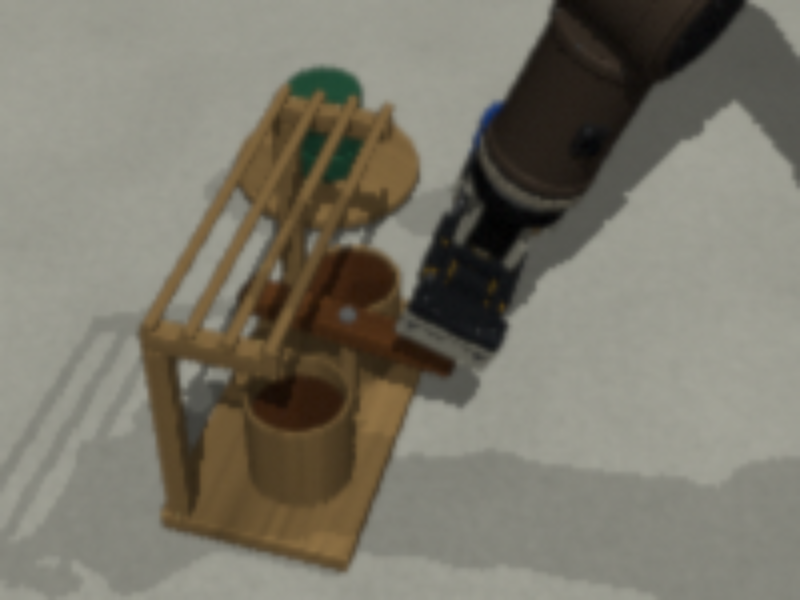

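```bash
python3 -m pendant '[[[0.004,0.011,-0.0015],[0,0,0],0],[[-0.001,0.013,0],[0,0,0],0],[[-0.001,0.013,0],[0,0,0],0]]'; python3 -m pendant '[[[-0.0054,0.0127,0.002],[0,0,0],0],[[-0.0054,0.0127,0.002],[0,0,0],0]]'; python3 - <<'E'
from h import *
st()
im,d=arm.get_image("side"); cv2.imwrite("pics/s7.png",cv2.resize(im[110:260,160:360,::-1],(800,600)))
E
```

```text
clock: 15.8
position: [0.5109, -0.0146, 0.1234]
ee_rot: [0.289, 2.778, -0.054]
force: [-0.3, -2.5, 1.1]
width: 0.004
clock: 16.05
position: [0.5276, 0.0081, 0.1231]
ee_rot: [0.289, 2.778, -0.053]
force: [-0.7, -3.0, 0.4]
width: 0.006
t 16.05 rack [-0.0786  0.041   0.1231] z_r [ 0.343 -0.002 -0.939] x_r [-0.939  0.002 -0.343] F_r [-0.06 -3.06  0.44] w 0.006 q [ 0.45  0.37 -0.81  2.18  0.91  0.56  0.32]
```

View pics/s7.png

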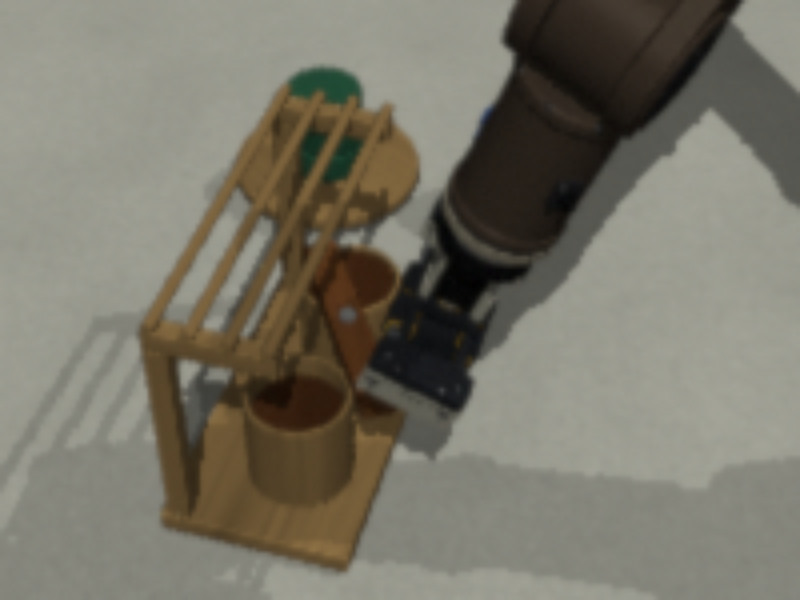

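```bash
python3 -m pendant '[[[-0.0076,0.0077,0.0028],[0,0,0],0],[[-0.0076,0.0077,0.0028],[0,0,0],0]]'|egrep 'pos|force'; python3 -m pendant '[[[-0.0058,0.0028,0.0021],[0,0,0],0],[[-0.0058,0.0028,0.0021],[0,0,0],0],[[0,0,0],[0,0,0],0]]'; python3 - <<'E'
from h import *
st()
im,d=arm.get_image("side"); cv2.imwrite("pics/s8.png",cv2.resize(im[110:260,160:360,::-1],(800,600)))
E
```

```text
position: [0.5465, 0.019, 0.1229]
force: [-1.7, -0.6, 0.4]
clock: 16.73
position: [0.5599, 0.022, 0.1232]
ee_rot: [0.289, 2.778, -0.053]
force: [-0.7, 0.6, -0.1]
width: 0.006
t 16.73 rack [-0.0498  0.0612  0.1232] z_r [ 0.343 -0.002 -0.939] x_r [-0.939  0.002 -0.343] F_r [-0.81  0.45 -0.15] w 0.006 q [ 0.4   0.42 -0.8   2.11  0.92  0.6   0.31]
```

View pics/s8.png

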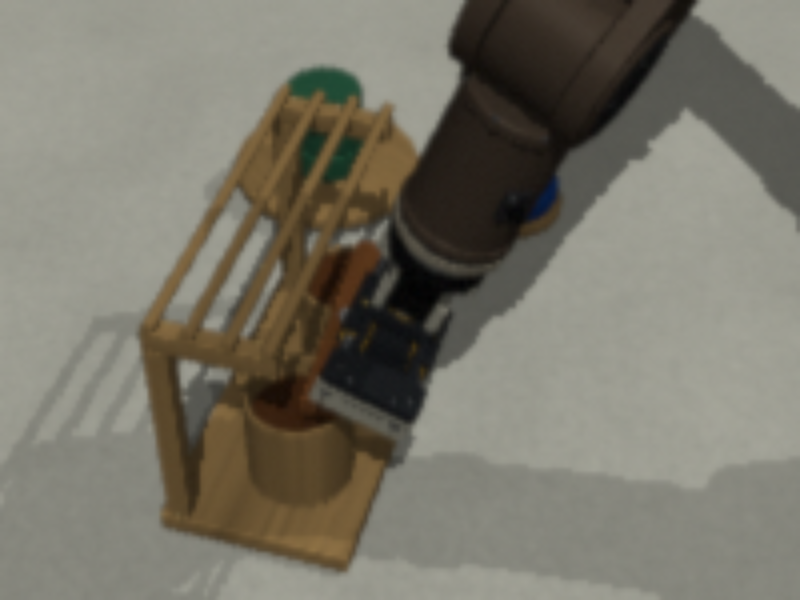

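```bash
python3 -m pendant '[[[-0.0028,0,0.001],[0,0,0],0],[[0,0,0],[0,0,0],0]]'|egrep 'pos|force';python3 -m pendant '[[[-0.0019,0,0.0007],[0,0,0],0],[[0,0,0],[0,0,0],0]]'|egrep 'pos|force';  python3 -c 'from h import *;st()'
```

```text
position: [0.5623, 0.0214, 0.1233]
force: [-1.4, 1.1, 0.2]
position: [0.5643, 0.021, 0.1232]
force: [-2.5, 2.2, 0.6]
t 17.27 rack [-0.0453  0.0611  0.1232] z_r [ 0.343 -0.002 -0.939] x_r [-0.939  0.002 -0.343] F_r [-2.88  1.68  0.64] w 0.002 q [ 0.4   0.43 -0.8   2.1   0.92  0.61  0.32]
```

```bash
python3 -m pendant '[[[-0.0014,0,0.0005],[0,0,0],0],[[0,0,0],[0,0,0],0]]'|egrep 'pos|force';python3 -m pendant '[[[-0.0014,0,0.0005],[0,0,0],0],[[0,0,0],[0,0,0],0]]'|egrep 'pos|force';  python3 -c 'from h import *;st()'
```

```text
position: [0.5648, 0.021, 0.1229]
force: [-7.5, 3.2, 4.7]
position: [0.5651, 0.0209, 0.1227]
force: [-13.7, 3.2, 10.0]
t 17.77 rack [-0.0445  0.0613  0.1227] z_r [ 0.341 -0.003 -0.94 ] x_r [-0.94   0.    -0.341] F_r [-14.09   0.32  10.01] w 0.008 q [ 0.4   0.43 -0.8   2.1   0.92  0.61  0.32]
```

```bash
python3 -m pendant '[[[0.047,0,-0.017],[0,0,0],0],[[0.028,0,-0.05],[0,0,0],0],[[0,0,-0.05],[0,0,0],0],[[0,0,0],[0,0,0],0]]'; python3 - <<'E'
from h import *
st()
for n in("side","scene"):
    im,d=arm.get_image(n); 
    c=im[110:260,160:360] if n=="side" else im[100:280,120:360]
    cv2.imwrite(f"pics/{n}9.png",cv2.resize(c[:,:,::-1],(800,600)))
    W=cloud(arm.camera_params(n),d); q=W.reshape(-1,3);q=q[np.isfinite(q[:,0])]; l=np.array([w2r(x) for x in q[(np.hypot(q[:,0]-.6,q[:,1]+.04)<.2)]])
    for y in(.07,-.07):
        m=(np.hypot(l[:,0],l[:,1]-y)<.033)&(l[:,2]>.06)&(l[:,2]<.113); print(' lid',y,m.sum(),np.percentile(l[m,2],[10,50,90]).round(4))
    b=l[(l[:,2]>.128)&(l[:,2]<.145)&(np.abs(l[:,1])<.1)&(np.abs(l[:,0]+.02)<.03)]
    v=np.linalg.svd(b[:,:2]-b[:,:2].mean(0),full_matrices=False)[2]; print(b.mean(0).round(3),np.degrees(np.arctan2(v[0,1],v[0,0])),np.percentile(b,[1,99],axis=0).round(3))
E
```

```text
clock: 18.27
position: [0.4602, 0.0429, 0.2108]
ee_rot: [0.29, 2.772, -0.055]
force: [0.9, -0.9, 0.5]
width: 0.007
t 18.27 rack [-0.1517  0.0614  0.2108] z_r [ 0.349 -0.003 -0.937] x_r [-0.937  0.003 -0.349] F_r [ 1.12 -0.71  0.51] w 0.007 q [ 0.64  0.12 -1.04  2.19  0.5   0.65  0.61]
 lid 0.07 134 [0.0911 0.093  0.0948]
 lid -0.07 87 [0.1072 0.1092 0.1111]
[-0.022  0.01   0.135] 90.0650646867761 [[-0.036 -0.091  0.129]
 [-0.006  0.096  0.14 ]]
 lid 0.07 99 [0.0912 0.0934 0.0957]
 lid -0.07 141 [0.1067 0.109  0.1111]
[-0.017  0.001  0.136] 90.16126791944657 [[-0.028 -0.092  0.133]
 [-0.006  0.087  0.141]]
```

View pics/side9.png

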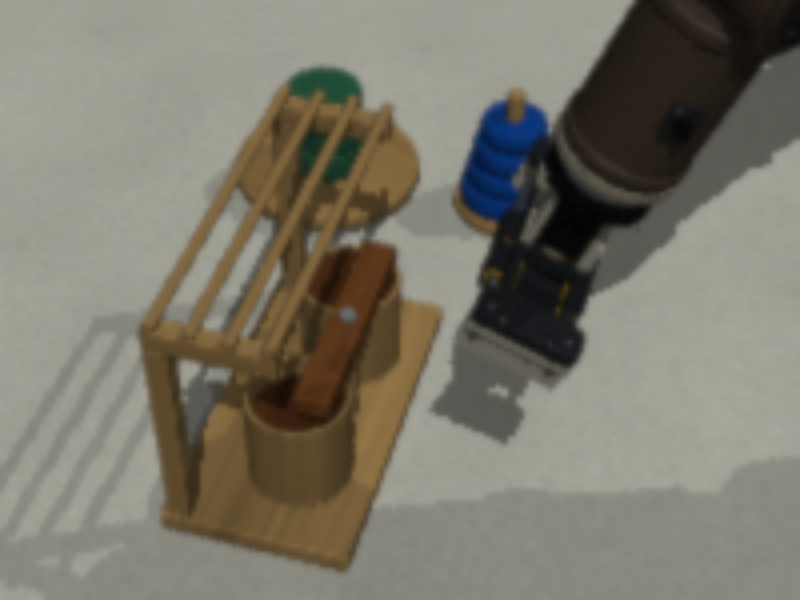

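View pics/scene9.png

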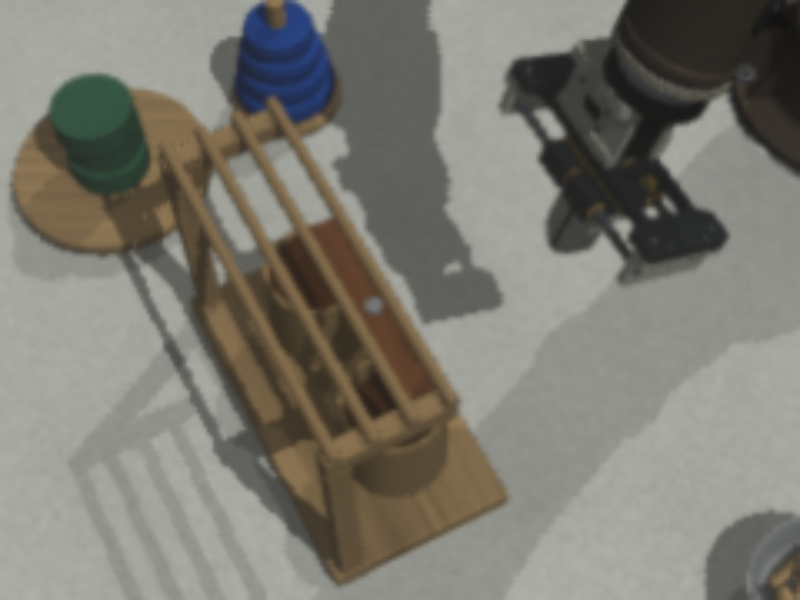

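The bar lies at 90° across both lids, which are still at 93 mm and 109 mm. The arm is clear of everything and the other toys stand where they were, so I'm handing in.

```bash
python3 -c 'from cell import arm;print(arm.sign_off())'
```

```text
the job is handed in; nothing more can be done
None
```

Both lids are pressed home and the turn bar lies across them at its stop. I handed the job in at about 18.4 s of the 51 s allowed.

- **Left lid:** I pressed it until the upward force rose from about 6 N to about 27 N over roughly 2 mm of travel. Its top measured 93 mm above the work surface, about 17 to 19 mm below the rim.
- **Right lid:** I pressed it the same way, and the force rose from about 6 N to about 26 N. Its top measured 107 to 109 mm, about 1 to 3 mm below the rim.
- **Turn bar:** I pushed its front half clockwise, after both lids were home, until the force rose sharply to about 14 N. The side and scene cameras put it at 90.1° and 90.2° in the rack frame.
- **Other toys:** The stacker and turntable look unmoved in the last pictures. I did not measure the bowl and sorter again, but the arm never went near them.

**Differences and limits:**
- The peak pushes slightly passed the suggested 15 to 25 N, but stayed well under 50 N.
- The pushes also read 15 to 17 N sideways, which I put down to friction at the leaning fingertip.
- The lid heights from depth and from the fingertip differ by about 2 mm, which is within the calibration error.
- One move between the lids fell short of its target near a joint limit, and I corrected it before pressing.

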